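Clamp the shade-card post in its counter socket

ROBOT

A 6-joint arm with a two-finger parallel gripper is mounted at the origin on the work surface. World frame = base frame: x ahead of the robot, y to its left, z up, the work surface at z = 0. Lengths are in m, angles in degrees, forces in N, time in s.
With the tool pointing down it reaches from about 0.35 to 0.875 m from the base axis. Payload 4.2 kg.
Tool frame: the origin (TCP) lies midway between the tips of the shut fingers; the grasp point (between the pads) lies 19 mm behind it; z points along the fingers, y is the line along which they close (so a half turn about z gives the same grasp; the last joint's range is limited). The gripper opens to 87 mm and grips with 3 to 60 N. Pads are 19 mm wide; open, the fingers measure 117 mm over their backs; the gripper's body (75 mm by 190 mm) begins 51 mm behind the grasp point.
Start: joints at [80.019, 22.042, 0.453, 0, -68.411, -14.817], TCP at [0.262, 0.567, 0.223] pointing down, gripper open.
Joint ranges: [-179.83, 179.83], [-69.29, 118.12], [-61.27, 80.66], [-181.25, 117.63], [-171.15, -9.14], [-177.46, 177.46]. Speed limits (degrees/s): [159.86, 159.86, 180, 180, 180, 180].

INTERFACE

Orientations are given as a 3x3 rotation matrix whose columns are the frame's x, y, z axes.
In Python, from station import * gives the robot as it stands. The module is installed in compiled form; this text tells all that it offers.
- The arm moves only by the tool servo_tool, never from a script. Its argument "deltas" is a list of rows, each an object of numbers: "tx", "ty", "tz": the shift along the tool's x, y, z in mm; "ax", "ay", "az": the turn, a rotation vector about the tool's x, y, z in rad; "claw": the finger opening in mm, from 0 to 87. In form: [{"tx": .., "ty": .., "tz": .., "ax": .., "ay": .., "az": .., "claw": ..}, ...]. A call has 1 to 12 rows; each row is the pose to reach, as a shift and turn from the pose commanded when the call began, along the tool's axes at that moment; what a row does not reach only later rows make up. A row lasts 1/12 s, in which the tool goes at most 41.7 mm and 7.16 degrees, less where a joint would pass 70% of its speed; a pose out of reach is approached as far as the arm can. A call with a gripper value outside its range is refused whole. The fingers move at their own pace and stop on an object; the grip force is fixed at half the most. Time passes only in rows, so rows that repeat a pose let the fingers close. It gives the time, the measured TCP pose, the force, the opening and the grip force at its end, in the units of the state.
- sense(): the state, without advancing time (a new reading comes with each control period).
- capture(name): name is "scene" or "top" or "wrist"; returns the picture (480x640x3 uint8, blue, green, red); there is no depth.
- calibration(name): a dict with "fx", "fy", "cx", "cy" (pixels), "cam_to_world" (4x4, takes a point from camera to world coordinates); the wrist camera has in their place "hand_eye" (4x4, takes a point from camera to tool coordinates, whose origin is the TCP and whose axes are the flange's). Camera axes: x right, y down, z forward; pixel columns grow to the right and rows downward; lengths in m; the calibration is good to about 2 mm. The wrist camera is an equidistant fisheye: a pixel r from the principal point sees the ray r / f radians off the axis. A picture is of the moment at which its call begins: read the wrist's pose just before it. calibration takes no time and is no camera call.
- finish_job(): hands the job in; it is judged then, once.
Trained networks look in the newest picture that a camera, given by its name, has taken for a name from the list of things; names that differ only in an ending like _2 or _b are one class to them, and where a whole thing is asked for, a point or a joint stands for the part that bears it (a point fixed in the world has none). Each returns a list of dicts, best first, with "confidence" (0 to 1); they miss things now and then, are a little off and sometimes report something else, mostly with a low value. They report only what shows in the picture. A call takes as long as a camera call. They do not tell look-alikes from the thing itself.
- recognise(label, camera): "xyz" ([x, y, z] in m, in the coordinates of the camera as it stood for that picture, good to about 4 mm: the middle of the surface that is visible of it).
- trace(label, camera): "mask" (480x640 bool, what is visible of it).
The state is a dict: "time_s": time; "joints": joint angles; "joint_velocities": joint speeds; "effort": joint torques, N m; "tcp_pos": TCP position; "ee_rot": TCP orientation; "wrist_force": force on the tool from outside, world axes, zero at the start; "moment": the same for the moment, N m; "gripper_width": opening from 0.0 (shut) to 1.0 (fully open); "gripper_force": force on a finger pad.
Only numpy, scipy, OpenCV 4.12 (cv2) and the standard library are available. Lean on these libraries where they do the work, as an engineer would, in place of code of your own. Each camera call takes 0.05 s, during which the arm holds its last target. There are 200 camera calls.

TASK

In the salon's colour corner, set up the post of the shade-card stand: take the round aluminium post from the wooden rack and lower it, without dropping it, into the open clamp socket until it rests on the depth stop. Then let go and press the socket's red lever fully down so that the jaws close on the post. Leave the hexagonal brass post, the black post, the bowl and the carton where they are.

Things in the scene. Friction and masses are not known exactly. Their poses are not given: they have to be found in the camera images.
- round_post: the post to mount: plain round bar of bare silvery aluminium, 24 mm in diameter, 150 mm long, about 0.2 kg, standing upright in one of the rack's three holes (any of them). Origin: centre of its lower end; z along the bar, upwards
- hex_post: bystander: hexagonal brass (golden) post, 24 mm across flats, 150 mm long, upright in another hole of the rack. Origin: centre of its lower end
- black_post: bystander: round black plastic post, 24 mm in diameter, 150 mm long, upright in another hole of the rack. Origin: centre of its lower end
- rack: fixed light-wood block 85 (x) by 250 (y) by 50 (z) mm with three 27 mm holes in a row along its y axis, 80 mm apart, the middle one at the centre, 35 mm deep (hole floors 15 mm above the counter, so the posts stand up 115 mm above the block). Origin: centre of its underside. It may stand to the left or to the right
- socket: fixed clamp socket, left or right: grey housing 90 by 90 mm, 64 mm high, on a 120 by 130 mm dark steel foot; on top an aluminium funnel, 36 mm inside at its foot, 66 mm at its rim (84 mm above the counter). Origin: under the bore axis, on the counter; the lever reaches out along its -y
- clamp_stop (a point): the depth stop: flat floor of the socket's bore, on its axis, 14 mm above the counter, 70 mm below the rim; axes as the socket's. Two brass V jaws round the bore close on the post; with the lever up they leave it 4 to 6 mm of play all round, so a post let go may lean up to about 10 degrees; closing them straightens it
- clamp_lever (a joint): angle of the clamp lever in rad: 0 = closed, lever level (its limit); starts open, 0.4 to 0.6, pointing up and outwards. Its hinge is level, 55 mm from the bore axis towards -y of clamp_stop's frame and 50 mm above the counter. Pushing it down closes it; friction holds it where it is left; a few newtons, up to about 10, at the grip move it
- lever_tip (a point): centre of the outer end of the lever's red round grip (22 mm in diameter, 45 mm long), on the lever's centre line 120 mm from its hinge; 50 mm above the counter when closed, 95 to 120 mm when open
- tint_bowl: bystander: loose blue plastic tint bowl, 110 mm across, 50 mm high. Origin: centre of its underside
- carton: bystander: loose paper carton of a colour tube, white with an orange band, 160 by 45 by 36 mm, lying flat. Origin: centre of its underside, x along its length
Things that resemble listed ones, but are neither listed nor needed, are in the scene too. There is more than one size of the round_post; the one meant has the size given above.

How it is judged (in metres and radians):
On the way, in this order (a step that is already met when the one before it is completed fails the run):
1. the round aluminium post, still held, is lowered to within 12 mm of the depth stop with the lever still open (z of round_post in the frame of clamp_stop below 0.012 m and horizontal distance between round_post and clamp_stop below 0.015 m and contact force between the fingers and round_post above 0.5 N and value of joint clamp_lever above 0.25 rad), for 0.1 s.
2. the lever is pressed down (within 0.12 rad of its limit) with the post on the stop (z of round_post in the frame of clamp_stop below 0.008 m and horizontal distance between round_post and clamp_stop below 0.01 m and angle between round_post's own z axis and vertical below 0.17 rad and value of joint clamp_lever below 0.12 rad), for 0.2 s.
At the end, for the whole second after the job is handed in: The round aluminium post stands in the socket at rest, its lower end within 8 mm of the depth stop in height and within 10 mm of the bore axis, less than 10 degrees from upright, and the lever is down, within 0.12 rad of its limit (all of step 2 and linear speed of round_post below 0.03 m/s); the robot touches nothing.
It fails at once if the hex brass post is moved more than 40 mm or tipped over (distance of hex_post from where it was at the start of the episode above 0.04 m or angle between hex_post's own z axis and vertical above 0.4 rad).
It fails at once if the black post is moved more than 40 mm or tipped over (distance of black_post from where it was at the start of the episode above 0.04 m or angle between black_post's own z axis and vertical above 0.4 rad).
It fails at once if the tint bowl is moved more than 40 mm or tipped over (distance of tint_bowl from where it was at the start of the episode above 0.04 m or angle between tint_bowl's own z axis and vertical above 0.4 rad).
It fails at once if the carton is moved more than 40 mm or tipped over (distance of carton from where it was at the start of the episode above 0.04 m or angle between carton's own z axis and vertical above 0.4 rad).
It also fails if it takes over 48 s, if anything falls off the work surface, if the arm or the gripper's body presses on something with over 40 N, if the wrist force passes 120 N, or if a joint passes its speed limit or range.

## Working session

There is one attempt and no reset: what is moved stays moved. The work goes in short steps, Python scripts to look and compute and a tool call to move; the robot and the scene stay as the last step left them, time stands still between calls to the robot, and variables do not carry over. Pictures are saved under pics/ and viewed, at most 10 in all, crops included, and the job is handed in when it is done.

Besides the shell and the picture viewer there is one more tool, called after ">>>" in YAML: its name, and indented under it one key for each argument. servo_tool: Moves the arm, as the interface text tells. Its arguments: {"type":"object","properties":{"deltas":{"type":"array","items":{"type":"object","properties":{"tx":{"type":"number"},"ty":{"type":"number"},"tz":{"type":"number"},"ax":{"type":"number"},"ay":{"type":"number"},"az":{"type":"number"},"claw":{"type":"number"}}}}},"required":["deltas"]}

```bash
mkdir -p pics; cat > h.py <<'E'
from station import *
import numpy as np, cv2
def snap(n,f):
    im=capture(n); cv2.imwrite(f'pics/{f}.png',im); return im
def w(n,p,s=None):
    if n=='wrist':
        c=calibration(n); T=np.eye(4); T[:3,:3]=s['ee_rot']; T[:3,3]=s['tcp_pos']; M=T@np.array(c['hand_eye'])
    else: M=np.array(calibration(n)['cam_to_world'])
    return (M@np.append(p,1))[:3]
E
python3 - <<'E'
from h import *
np.set_printoptions(precision=4,suppress=True)
ims=[]
for n in ['scene','top','wrist']:
    s=sense(); im=snap(n,n+'0'); ims.append(im)
    for l in ['round_post','hex_post','black_post','rack','socket','lever_tip','tint_bowl','carton']:
        for d in recognise(l,n)[:4]: print(n,l,round(d['confidence'],2),w(n,d['xyz'],s))
print(sense()['time_s'],sense()['ee_rot']); print(calibration('wrist')); 
for n in ['scene','top']: print(calibration(n))
E
```

```text
scene round_post 0.79 [ 0.476  -0.2132  0.1159]
scene round_post 0.71 [ 0.5885 -0.1884  0.0567]
scene round_post 0.63 [ 0.3873 -0.2458  0.1616]
scene round_post 0.61 [0.6692 0.1184 0.0281]
scene hex_post 0.72 [ 0.4788 -0.1334  0.1154]
scene black_post 0.63 [ 0.4873 -0.2926  0.1121]
scene rack 0.92 [ 0.5056 -0.203   0.0523]
scene socket 0.71 [0.4975 0.1796 0.0559]
scene lever_tip 0.87 [0.497  0.0767 0.0798]
scene tint_bowl 0.89 [0.6722 0.1198 0.0283]
scene tint_bowl 0.67 [0.4972 0.184  0.0536]
scene carton 0.64 [ 0.7108 -0.0611  0.0359]
scene carton 0.63 [ 0.4793 -0.1338  0.1158]
scene carton 0.6 [0.4989 0.0788 0.0809]
top round_post 0.96 [ 0.4703 -0.2107  0.148 ]
top round_post 0.67 [ 0.5812 -0.1872  0.0774]
top round_post 0.63 [ 0.3788 -0.2391  0.1837]
top hex_post 0.71 [ 0.4684 -0.1315  0.1591]
top black_post 0.87 [ 0.4729 -0.2873  0.1393]
top black_post 0.73 [ 0.4695 -0.2147  0.1488]
top rack 0.76 [ 0.4661 -0.2095  0.0483]
top socket 0.64 [0.4794 0.1713 0.0608]
top lever_tip 0.56 [0.4825 0.0836 0.076 ]
top tint_bowl 0.75 [ 0.4659 -0.1298  0.1585]
top tint_bowl 0.71 [0.7001 0.1259 
[... 334 characters left out ...]
0.0003],
       [-0.0006, -0.3057,  0.9521, -0.162 ],
       [ 0.    ,  0.    ,  0.    ,  1.    ]])}
{'fx': 582.120885876674, 'fy': 582.120885876674, 'cx': 312.6641666446595, 'cy': 244.17811569791482, 'cam_to_world': array([[-0.1748,  0.6288, -0.7576,  1.3457],
       [ 0.9844,  0.0982, -0.1457,  0.1078],
       [-0.0173, -0.7713, -0.6362,  0.7283],
       [ 0.    ,  0.    ,  0.    ,  1.    ]])}
{'fx': 463.78703362766566, 'fy': 463.78703362766566, 'cx': 320.1038455855275, 'cy': 242.97500873028721, 'cam_to_world': array([[-0.0261, -0.9825,  0.1845,  0.3865],
       [-0.9997,  0.0263, -0.0014, -0.0506],
       [-0.0035, -0.1845, -0.9828,  0.8328],
       [ 0.    ,  0.    ,  0.    ,  1.    ]])}
```

View pics/scene0.png

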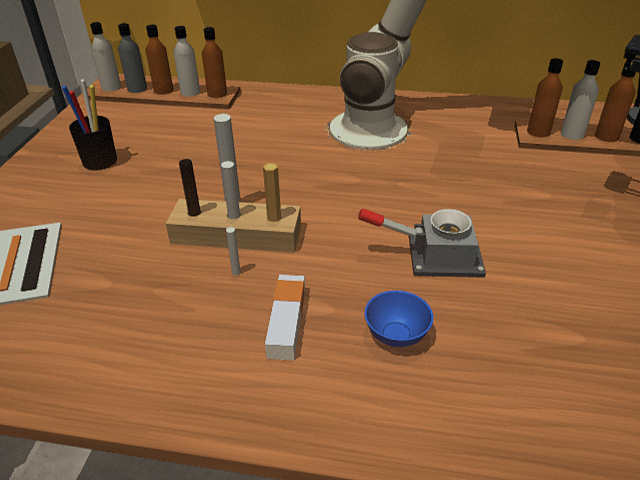

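View pics/top0.png

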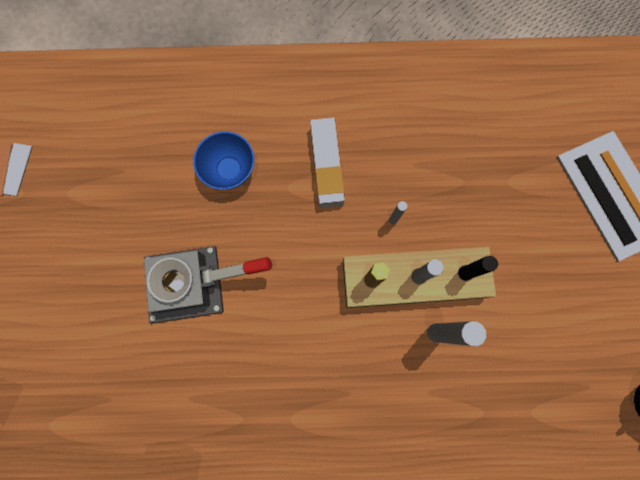

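The scene view shows the rack with black, silver and brass posts (tops near (186,163), (229,166), (271,168)). A taller, thicker silver post stands behind it and a small one in front, both look-alikes. The socket is at about (450,225) with the red grip at (371,217). The silver post in the middle hole is the one to take. Next I'll measure from enlarged crops.

```bash
python3 - <<'E'
import cv2,numpy as np
a=cv2.imread('pics/scene0.png');b=cv2.imread('pics/top0.png')
def cr(im,x,y):
    c=cv2.resize(im[y:y+75,x:x+100],(400,300),interpolation=cv2.INTER_CUBIC)
    for i in range(0,100,10):
        cv2.putText(c,str(x+i),(i*4,8),0,.3,(0,255,255),1); cv2.line(c,(i*4,10),(i*4,14),(0,255,255),1)
    for i in range(5,75,10):
        cv2.putText(c,str(y+i),(0,i*4+2),0,.3,(0,255,255),1); cv2.line(c,(20,i*4),(25,i*4),(0,255,255),1)
    return c
cv2.imwrite('pics/c1.png',np.vstack([np.hstack([cr(a,180,108),cr(a,390,200)]),np.hstack([cr(b,400,255),cr(b,130,240)])]))
E
```

```text
(no output)
```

View pics/c1.png

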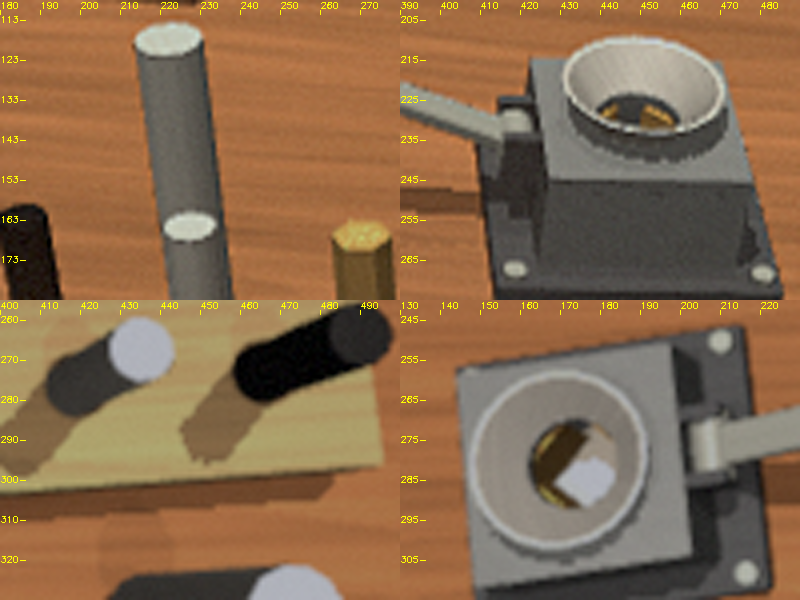

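The crops show the tops of the target post, at (227,164) in scene and (435,267) in top. The funnel rim centre is at (450.6,221) and (169.5,279.5), and the tall look-alike's top is at (222,118) and (473,333). I'll triangulate these.

```bash
cat >> h.py <<'E'
def ray(n,uv):
    c=calibration(n);M=np.array(c['cam_to_world']);d=M[:3,:3]@np.array([(uv[0]-c['cx'])/c['fx'],(uv[1]-c['cy'])/c['fy'],1]);return M[:3,3],d/np.linalg.norm(d)
def tri(u1,u2):
    A=0;b=0;R=[ray('scene',u1),ray('top',u2)]
    for o,d in R:
        P=np.eye(3)-np.outer(d,d);A=A+P;b=b+P@o
    x=np.linalg.solve(A,b);return x,[np.linalg.norm((np.eye(3)-np.outer(d,d))@(x-o)) for o,d in R]
def onz(n,uv,z):
    o,d=ray(n,uv);return o+d*(z-o[2])/d[2]
E
python3 - <<'E'
from h import *
np.set_printoptions(precision=4,suppress=True)
for k,a,b,z in [('post',(227.1,164.1),(435.1,267.1),.165),('tall',(221.6,117.6),(473,333.3),.2),('rim',(450.6,221.1),(169.5,279.5),.084),('black',(186,160),(489.5,264),.165),('small',(232,231),(402,206),.1),('tipend',(363,215),(270,265),.1)]:
    print(k,*tri(a,b),onz('scene',a,z),onz('top',b,z))
# socket yaw: steel foot screws in top image at z~0.012 ; lever hinge->tip
p=[(209.5,249.5),(216,308)]
q=[onz('top',u,.012) for u in p];print(q, np.degrees(np.arctan2(*(q[0]-q[1])[[1,0]])))
q=[onz('top',u,.05) for u in [(344,255),(491,248)]];print('rack',q, np.degrees(np.arctan2(*(q[0]-q[1])[[1,0]])))
E
```

```text
post [ 0.4718 -0.2169  0.165 ] [np.float64(0.0002714399839562129), np.float64(0.00027143998395623995)] [ 0.4719 -0.2166  0.165 ] [ 0.4718 -0.2172  0.165 ]
tall [ 0.3771 -0.2505  0.2079] [np.float64(0.0003048832068277583), np.float64(0.00030488320682773657)] [ 0.3624 -0.2563  0.2   ] [ 0.3769 -0.2527  0.2   ]
rim [0.4735 0.1955 0.0825] [np.float64(0.0010081955166453855), np.float64(0.0010081955166453248)] [0.475  0.1963 0.084 ] [0.4734 0.1939 0.084 ]
black [ 0.4738 -0.2949  0.168 ] [np.float64(0.0003264397142790957), np.float64(0.0003264397142791178)] [ 0.4693 -0.2967  0.165 ] [ 0.4743 -0.2964  0.165 ]
small [ 0.5817 -0.1849  0.0986] [np.float64(0.0021069687528374654), np.float64(0.0021069687528374936)] [ 0.5836 -0.182   0.1   ] [ 0.5818 -0.1867  0.1   ]
tipend [0.4912 0.0342 0.0911] [np.float64(0.004074394738368702), np.float64(0.004074394738368697)] [0.5022 0.0392 0.1   ] [0.4905 0.0292 0.1   ]
[array([0.534 , 0.1473, 0.012 ]), array([0.4294, 0.134 , 0.012 ])] 7.234545727034312
rack [array([ 0.5115, -0.0919,  0.05  ]), array([ 0.5169, -0.3438,  0.05  ])] 91.22972222287778
```

>>> servo_tool:
  deltas:
    - {"tx":520,"ty":624,"tz":-37,"az":-0.433,"claw":60}
    - {"tx":520,"ty":624,"tz":-37,"az":-0.433,"claw":60}
    - {"tx":520,"ty":624,"tz":-37,"az":-0.433,"claw":60}
    - {"tx":520,"ty":624,"tz":-37,"az":-0.433,"claw":60}
    - {"tx":520,"ty":624,"tz":-37,"az":-0.433,"claw":60}
    - {"tx":520,"ty":624,"tz":-37,"az":-0.433,"claw":60}
    - {"tx":520,"ty":624,"tz":-37,"az":-0.433,"claw":60}
    - {"tx":520,"ty":624,"tz":-37,"az":-0.433,"claw":60}
    - {"tx":520,"ty":624,"tz":-37,"az":-0.433,"claw":60}
    - {"tx":520,"ty":624,"tz":-37,"az":-0.433,"claw":60}
    - {"tx":520,"ty":624,"tz":-37,"az":-0.433,"claw":60}
    - {"tx":520,"ty":624,"tz":-37,"az":-0.433,"claw":60}

```text
schema error: expected keys tx, ty, tz, ax, ay, az, claw
```

>>> servo_tool:
  deltas:
    - {"tx":520,"ty":624,"tz":-37,"ax":0,"ay":0,"az":-0.433,"claw":60}
    - {"tx":520,"ty":624,"tz":-37,"ax":0,"ay":0,"az":-0.433,"claw":60}
    - {"tx":520,"ty":624,"tz":-37,"ax":0,"ay":0,"az":-0.433,"claw":60}
    - {"tx":520,"ty":624,"tz":-37,"ax":0,"ay":0,"az":-0.433,"claw":60}
    - {"tx":520,"ty":624,"tz":-37,"ax":0,"ay":0,"az":-0.433,"claw":60}
    - {"tx":520,"ty":624,"tz":-37,"ax":0,"ay":0,"az":-0.433,"claw":60}
    - {"tx":520,"ty":624,"tz":-37,"ax":0,"ay":0,"az":-0.433,"claw":60}
    - {"tx":520,"ty":624,"tz":-37,"ax":0,"ay":0,"az":-0.433,"claw":60}
    - {"tx":520,"ty":624,"tz":-37,"ax":0,"ay":0,"az":-0.433,"claw":60}
    - {"tx":520,"ty":624,"tz":-37,"ax":0,"ay":0,"az":-0.433,"claw":60}
    - {"tx":520,"ty":624,"tz":-37,"ax":0,"ay":0,"az":-0.433,"claw":60}
    - {"tx":520,"ty":624,"tz":-37,"ax":0,"ay":0,"az":-0.433,"claw":60}

```text
time_s: 2.35
tcp_pos: [0.3914, 0.083, 0.246]
ee_rot: [[1.0, 0.001, 0.002], [0.001, -1.0, 0.001], [0.002, -0.001, -1.0]]
wrist_force: [0.8, 0.7, -0.3]
gripper_width: 0.686
gripper_force: 0.0
```

>>> servo_tool:
  deltas:
    - {"tx":80,"ty":290,"tz":-12,"ax":0,"ay":0,"az":0,"claw":60}
    - {"tx":80,"ty":290,"tz":-12,"ax":0,"ay":0,"az":0,"claw":60}
    - {"tx":80,"ty":290,"tz":-12,"ax":0,"ay":0,"az":0,"claw":60}
    - {"tx":80,"ty":290,"tz":-12,"ax":0,"ay":0,"az":0,"claw":60}
    - {"tx":80,"ty":290,"tz":-12,"ax":0,"ay":0,"az":0,"claw":60}
    - {"tx":80,"ty":290,"tz":-12,"ax":0,"ay":0,"az":0,"claw":60}
    - {"tx":80,"ty":290,"tz":-12,"ax":0,"ay":0,"az":0,"claw":60}
    - {"tx":80,"ty":290,"tz":-12,"ax":0,"ay":0,"az":0,"claw":60}
    - {"tx":80,"ty":290,"tz":-12,"ax":0,"ay":0,"az":0,"claw":60}
    - {"tx":80,"ty":290,"tz":-12,"ax":0,"ay":0,"az":0,"claw":60}

```text
time_s: 3.18
tcp_pos: [0.4711, -0.2053, 0.2569]
ee_rot: [[1.0, -0.001, -0.001], [-0.001, -1.0, 0.0], [-0.001, -0.0, -1.0]]
wrist_force: [0.7, 0.3, 0.0]
gripper_width: 0.689
gripper_force: 0.0
```

```bash
python3 - <<'E'
from h import *
np.set_printoptions(precision=4,suppress=True)
s=sense();print(s['time_s'],s['tcp_pos'],s['ee_rot'])
im=snap('wrist','w1')
for d in recognise('round_post','wrist')[:3]: print(round(d['confidence'],2),w('wrist',d['xyz'],s))
E
```

```text
3.1833 [ 0.4711 -0.2053  0.2569] [[ 1.     -0.0015 -0.001 ]
 [-0.0015 -1.      0.0005]
 [-0.001  -0.0005 -1.    ]]
0.81 [ 0.4795 -0.2169  0.1589]
0.68 [ 0.3902 -0.248   0.1331]
0.61 [ 0.5827 -0.1836  0.1027]
```

View pics/w1.png

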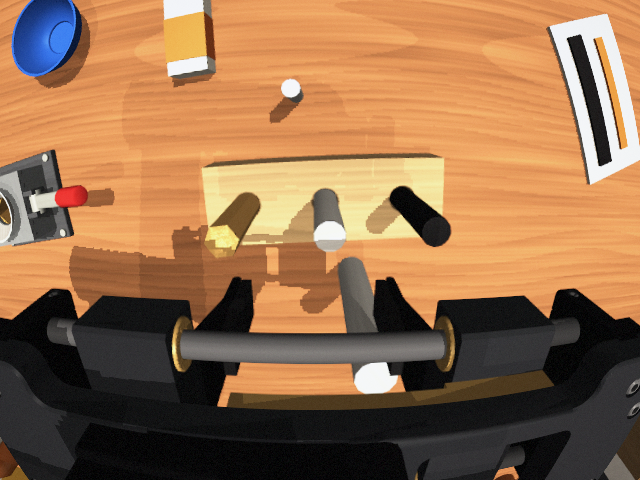

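The wrist view confirms that the gripper body's long side lies along the row and that the tall post is clear behind it. The target top at (329,235) maps to (0.473,-0.217), which agrees with the triangulation. Now I'll settle.

>>> servo_tool:
  deltas:
    - {"tx":0,"ty":0,"tz":0,"ax":0,"ay":0,"az":0,"claw":56}
    - {"tx":0,"ty":0,"tz":0,"ax":0,"ay":0,"az":0,"claw":56}

```text
time_s: 3.45
tcp_pos: [0.4714, -0.2039, 0.2577]
ee_rot: [[1.0, 0.002, 0.001], [0.002, -1.0, 0.0], [0.001, -0.0, -1.0]]
wrist_force: [-0.2, -0.1, 0.4]
gripper_width: 0.653
gripper_force: 0.0
```

>>> servo_tool:
  deltas:
    - {"tx":1,"ty":12.5,"tz":10,"ax":0,"ay":0,"az":0,"claw":56}
    - {"tx":1,"ty":12.5,"tz":40,"ax":0,"ay":0,"az":0,"claw":56}
    - {"tx":1,"ty":12.5,"tz":65,"ax":0,"ay":0,"az":0,"claw":56}
    - {"tx":1,"ty":12.5,"tz":90,"ax":0,"ay":0,"az":0,"claw":56}
    - {"tx":1,"ty":12.5,"tz":115,"ax":0,"ay":0,"az":0,"claw":56}
    - {"tx":1,"ty":12.5,"tz":130,"ax":0,"ay":0,"az":0,"claw":56}
    - {"tx":1,"ty":12.5,"tz":139,"ax":0,"ay":0,"az":0,"claw":56}
    - {"tx":1,"ty":12.5,"tz":139,"ax":0,"ay":0,"az":0,"claw":56}

```text
time_s: 4.12
tcp_pos: [0.4714, -0.2167, 0.1167]
ee_rot: [[1.0, 0.001, -0.004], [0.001, -1.0, 0.001], [-0.004, -0.001, -1.0]]
wrist_force: [-0.7, 0.2, 0.2]
gripper_width: 0.64
gripper_force: 0.0
```

>>> servo_tool:
  deltas:
    - {"tx":0,"ty":0,"tz":0,"ax":0,"ay":0,"az":0,"claw":0}
    - {"tx":0,"ty":0,"tz":0,"ax":0,"ay":0,"az":0,"claw":0}
    - {"tx":0,"ty":0,"tz":0,"ax":0,"ay":0,"az":0,"claw":0}
    - {"tx":0,"ty":0,"tz":0,"ax":0,"ay":0,"az":0,"claw":0}
    - {"tx":0,"ty":0,"tz":0,"ax":0,"ay":0,"az":0,"claw":0}
    - {"tx":0,"ty":0,"tz":0,"ax":0,"ay":0,"az":0,"claw":0}
    - {"tx":0,"ty":0,"tz":0,"ax":0,"ay":0,"az":0,"claw":0}
    - {"tx":0,"ty":0,"tz":0,"ax":0,"ay":0,"az":0,"claw":0}

```text
time_s: 4.78
tcp_pos: [0.4728, -0.2176, 0.1188]
ee_rot: [[1.0, 0.0, 0.001], [0.0, -1.0, -0.0], [0.001, 0.0, -1.0]]
wrist_force: [-0.5, 1.9, 2.6]
gripper_width: 0.269
gripper_force: 30.0
```

>>> servo_tool:
  deltas:
    - {"tx":0,"ty":0,"tz":-10,"ax":0,"ay":0,"az":0,"claw":0}
    - {"tx":0,"ty":0,"tz":-30,"ax":0,"ay":0,"az":0,"claw":0}
    - {"tx":0,"ty":0,"tz":-55,"ax":0,"ay":0,"az":0,"claw":0}
    - {"tx":0,"ty":0,"tz":-80,"ax":0,"ay":0,"az":0,"claw":0}
    - {"tx":0,"ty":0,"tz":-105,"ax":0,"ay":0,"az":0,"claw":0}
    - {"tx":0,"ty":0,"tz":-130,"ax":0,"ay":0,"az":0,"claw":0}
    - {"tx":0,"ty":0,"tz":-155,"ax":0,"ay":0,"az":0,"claw":0}
    - {"tx":0,"ty":0,"tz":-175,"ax":0,"ay":0,"az":0,"claw":0}
    - {"tx":0,"ty":0,"tz":-185,"ax":0,"ay":0,"az":0,"claw":0}
    - {"tx":0,"ty":0,"tz":-185,"ax":0,"ay":0,"az":0,"claw":0}
    - {"tx":0,"ty":-20,"tz":-185,"ax":0,"ay":0,"az":0,"claw":0}
    - {"tx":0,"ty":-40,"tz":-185,"ax":0,"ay":0,"az":0,"claw":0}

```text
time_s: 5.78
tcp_pos: [0.4714, -0.1773, 0.3013]
ee_rot: [[1.0, -0.002, -0.004], [-0.002, -1.0, 0.001], [-0.004, -0.001, -1.0]]
wrist_force: [0.9, 0.1, -1.9]
gripper_width: 0.271
gripper_force: 30.0
```

>>> servo_tool:
  deltas:
    - {"tx":0,"ty":-35,"tz":0,"ax":0,"ay":0,"az":0,"claw":0}
    - {"tx":0,"ty":-70,"tz":0,"ax":0,"ay":0,"az":0,"claw":0}
    - {"tx":0,"ty":-105,"tz":0,"ax":0,"ay":0,"az":0,"claw":0}
    - {"tx":1,"ty":-140,"tz":0,"ax":0,"ay":0,"az":0,"claw":0}
    - {"tx":2,"ty":-175,"tz":0,"ax":0,"ay":0,"az":0,"claw":0}
    - {"tx":2,"ty":-210,"tz":0,"ax":0,"ay":0,"az":0,"claw":0}
    - {"tx":2,"ty":-245,"tz":0,"ax":0,"ay":0,"az":0,"claw":0}
    - {"tx":2,"ty":-280,"tz":0,"ax":0,"ay":0,"az":0,"claw":0}
    - {"tx":2,"ty":-315,"tz":0,"ax":0,"ay":0,"az":0,"claw":0}
    - {"tx":2,"ty":-345,"tz":0,"ax":0,"ay":0,"az":0,"claw":0}
    - {"tx":2,"ty":-365,"tz":0,"ax":0,"ay":0,"az":0,"claw":0}
    - {"tx":2,"ty":-372,"tz":0,"ax":0,"ay":0,"az":0,"claw":0}

```text
time_s: 6.78
tcp_pos: [0.4735, 0.1968, 0.3009]
ee_rot: [[1.0, 0.003, -0.004], [0.003, -1.0, -0.002], [-0.004, 0.002, -1.0]]
wrist_force: [1.0, -1.0, -1.2]
gripper_width: 0.271
gripper_force: 30.0
```

>>> servo_tool:
  deltas:
    - {"tx":0,"ty":0,"tz":20,"ax":0,"ay":0,"az":0,"claw":0}
    - {"tx":0,"ty":0,"tz":45,"ax":0,"ay":0,"az":0,"claw":0}
    - {"tx":0,"ty":0,"tz":70,"ax":0,"ay":0,"az":0,"claw":0}
    - {"tx":0,"ty":0,"tz":80,"ax":0,"ay":0,"az":0,"claw":0}
    - {"tx":0,"ty":0,"tz":80,"ax":0,"ay":0,"az":0,"claw":0}
    - {"tx":0,"ty":0,"tz":80,"ax":0,"ay":0,"az":0,"claw":0}

```text
time_s: 7.28
tcp_pos: [0.4746, 0.1939, 0.2232]
ee_rot: [[1.0, 0.0, -0.001], [0.0, -1.0, -0.001], [-0.001, 0.001, -1.0]]
wrist_force: [0.8, 0.3, -1.0]
gripper_width: 0.269
gripper_force: 30.0
```

```bash
python3 - <<'E'
from h import *
s=sense();print(s['time_s'],s['tcp_pos'])
a=snap('wrist','w2');b=snap('scene','s2');t=snap('top','t2')
cv2.imwrite('pics/c2.png',np.hstack([cv2.resize(a[120:370,180:430],(400,400)),cv2.resize(b[100:290,350:540],(400,400))]))
E
```

```text
7.2833 [0.47460434 0.19390645 0.22319404]
```

View pics/c2.png

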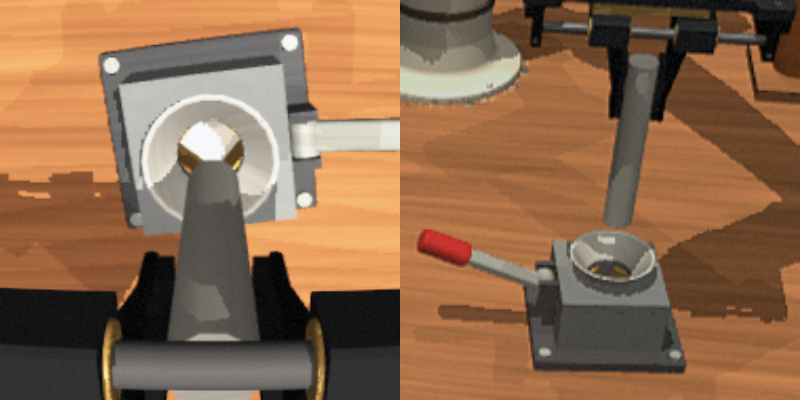

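The wrist crop gives the rim centre as (0.4748,0.1955). The held post is vertical and over the bore in both views, so I'll lower it.

>>> servo_tool:
  deltas:
    - {"tx":0,"ty":-1,"tz":10,"ax":0,"ay":0,"az":0,"claw":0}
    - {"tx":0,"ty":-1,"tz":25,"ax":0,"ay":0,"az":0,"claw":0}
    - {"tx":0,"ty":-1,"tz":38,"ax":0,"ay":0,"az":0,"claw":0}
    - {"tx":0,"ty":-1,"tz":50,"ax":0,"ay":0,"az":0,"claw":0}
    - {"tx":0,"ty":-1,"tz":60,"ax":0,"ay":0,"az":0,"claw":0}
    - {"tx":0,"ty":-1,"tz":68,"ax":0,"ay":0,"az":0,"claw":0}
    - {"tx":0,"ty":-1,"tz":76,"ax":0,"ay":0,"az":0,"claw":0}
    - {"tx":0,"ty":-1,"tz":84,"ax":0,"ay":0,"az":0,"claw":0}
    - {"tx":0,"ty":-1,"tz":90,"ax":0,"ay":0,"az":0,"claw":0}
    - {"tx":0,"ty":-1,"tz":95,"ax":0,"ay":0,"az":0,"claw":0}
    - {"tx":0,"ty":-1,"tz":99,"ax":0,"ay":0,"az":0,"claw":0}
    - {"tx":0,"ty":-1,"tz":99,"ax":0,"ay":0,"az":0,"claw":0}

```text
time_s: 8.43
tcp_pos: [0.4741, 0.1952, 0.1235]
ee_rot: [[1.0, 0.0, -0.001], [0.0, -1.0, -0.001], [-0.001, 0.001, -1.0]]
wrist_force: [-0.7, -0.7, -1.7]
gripper_width: 0.269
gripper_force: 30.0
```

>>> servo_tool:
  deltas:
    - {"tx":0,"ty":0,"tz":2,"ax":0,"ay":0,"az":0,"claw":0}
    - {"tx":0,"ty":0,"tz":3.5,"ax":0,"ay":0,"az":0,"claw":0}
    - {"tx":0,"ty":0,"tz":4.5,"ax":0,"ay":0,"az":0,"claw":0}
    - {"tx":0,"ty":0,"tz":4.5,"ax":0,"ay":0,"az":0,"claw":0}
    - {"tx":0,"ty":0,"tz":4.5,"ax":0,"ay":0,"az":0,"claw":0}

```text
time_s: 8.85
tcp_pos: [0.4745, 0.1955, 0.1199]
ee_rot: [[1.0, 0.0, 0.0], [0.0, -1.0, 0.0], [0.0, -0.0, -1.0]]
wrist_force: [-0.3, -0.4, -1.1]
gripper_width: 0.269
gripper_force: 30.0
```

>>> servo_tool:
  deltas:
    - {"tx":0,"ty":0,"tz":1,"ax":0,"ay":0,"az":0,"claw":0}
    - {"tx":0,"ty":0,"tz":1.5,"ax":0,"ay":0,"az":0,"claw":0}
    - {"tx":0,"ty":0,"tz":1.5,"ax":0,"ay":0,"az":0,"claw":0}

```text
time_s: 9.1
tcp_pos: [0.4744, 0.1954, 0.1182]
ee_rot: [[1.0, 0.0, -0.0], [0.0, -1.0, -0.0], [-0.0, 0.0, -1.0]]
wrist_force: [0.3, 0.3, -1.2]
gripper_width: 0.267
gripper_force: 30.0
```

>>> servo_tool:
  deltas:
    - {"tx":0,"ty":0,"tz":1,"ax":0,"ay":0,"az":0,"claw":0}
    - {"tx":0,"ty":0,"tz":1.5,"ax":0,"ay":0,"az":0,"claw":0}
    - {"tx":0,"ty":0,"tz":1.5,"ax":0,"ay":0,"az":0,"claw":0}

```text
time_s: 9.35
tcp_pos: [0.4748, 0.1956, 0.1178]
ee_rot: [[1.0, 0.001, 0.001], [0.001, -1.0, 0.0], [0.001, -0.0, -1.0]]
wrist_force: [-2.0, -0.2, 4.0]
gripper_width: 0.27
gripper_force: 30.0
```

Force has gone up by about 5 N at the expected height, so the post is resting on the stop. I'll release it and retreat upward.

>>> servo_tool:
  deltas:
    - {"tx":0,"ty":0,"tz":0,"ax":0,"ay":0,"az":0,"claw":30}
    - {"tx":0,"ty":0,"tz":0,"ax":0,"ay":0,"az":0,"claw":56}
    - {"tx":0,"ty":0,"tz":0,"ax":0,"ay":0,"az":0,"claw":70}
    - {"tx":0,"ty":0,"tz":0,"ax":0,"ay":0,"az":0,"claw":70}
    - {"tx":0,"ty":0,"tz":0,"ax":0,"ay":0,"az":0,"claw":70}
    - {"tx":0,"ty":0,"tz":-15,"ax":0,"ay":0,"az":0,"claw":70}
    - {"tx":0,"ty":0,"tz":-35,"ax":0,"ay":0,"az":0,"claw":70}
    - {"tx":0,"ty":0,"tz":-60,"ax":0,"ay":0,"az":0,"claw":70}
    - {"tx":0,"ty":0,"tz":-80,"ax":0,"ay":0,"az":0,"claw":70}
    - {"tx":0,"ty":0,"tz":-90,"ax":0,"ay":0,"az":0,"claw":70}

```text
time_s: 10.18
tcp_pos: [0.4756, 0.1961, 0.2095]
ee_rot: [[1.0, 0.001, 0.004], [0.001, -1.0, 0.002], [0.004, -0.002, -1.0]]
wrist_force: [0.3, 0.7, 0.5]
gripper_width: 0.794
gripper_force: 0.0
```

>>> servo_tool:
  deltas:
    - {"tx":3,"ty":35,"tz":0,"ax":0,"ay":0,"az":0,"claw":0}
    - {"tx":6,"ty":70,"tz":0,"ax":0,"ay":0,"az":0,"claw":0}
    - {"tx":10,"ty":105,"tz":0,"ax":0,"ay":0,"az":0,"claw":0}
    - {"tx":16,"ty":135,"tz":0,"ax":0,"ay":0,"az":0,"claw":0}
    - {"tx":18,"ty":145,"tz":0,"ax":0,"ay":0,"az":0,"claw":0}
    - {"tx":18,"ty":145,"tz":0,"ax":0,"ay":0,"az":0,"claw":0}
    - {"tx":18,"ty":145,"tz":0,"ax":0,"ay":0,"az":0,"claw":0}
    - {"tx":18,"ty":145,"tz":0,"ax":0,"ay":0,"az":0,"claw":0}
    - {"tx":18,"ty":145,"tz":0,"ax":0,"ay":0,"az":0,"claw":0}

```text
time_s: 10.93
tcp_pos: [0.4924, 0.0514, 0.2066]
ee_rot: [[1.0, 0.002, -0.0], [0.002, -1.0, 0.0], [-0.0, -0.0, -1.0]]
wrist_force: [-0.3, -0.6, -0.3]
gripper_width: 0.206
gripper_force: 0.0
```

```bash
python3 - <<'E'
from h import *
np.set_printoptions(precision=4,suppress=True)
s=sense();print(s['time_s'],s['tcp_pos'],s['gripper_width'])
a=snap('wrist','w3')
for d in recognise('lever_tip','wrist')[:2]: print(d['confidence'],w('wrist',d['xyz'],s))
b=snap('scene','s3')
for d in recognise('lever_tip','scene')[:2]: print(d['confidence'],w('scene',d['xyz'],s))
cv2.imwrite('pics/c3.png',np.hstack([cv2.resize(a[60:460,100:500],(400,400)),cv2.resize(b[100:290,330:520],(400,400))]))
E
```

```text
10.9333 [0.4924 0.0514 0.2066] 0.2055029893384969
0.68 [0.4942 0.0831 0.0813]
0.59 [0.4978 0.076  0.0821]
```

View pics/c3.png

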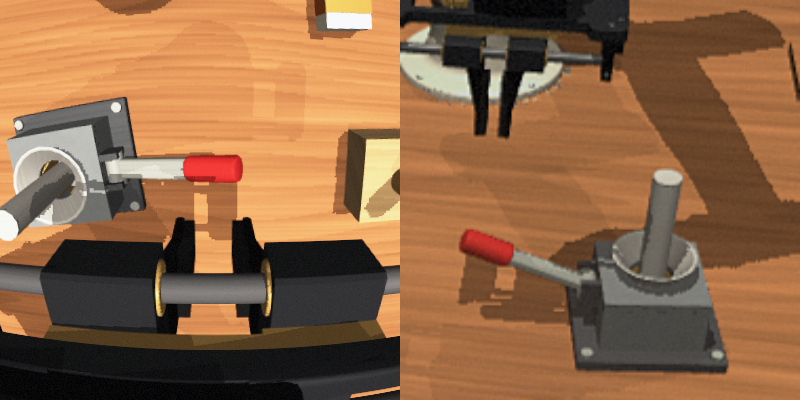

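The post stands in the socket with little lean and the lever is still up. The grip centre line is at x≈0.492. I'll press at y≈0.042, which is clear of the post.

>>> servo_tool:
  deltas:
    - {"tx":1,"ty":9,"tz":15,"ax":0,"ay":0,"az":0,"claw":0}
    - {"tx":1,"ty":9,"tz":40,"ax":0,"ay":0,"az":0,"claw":0}
    - {"tx":1,"ty":9,"tz":65,"ax":0,"ay":0,"az":0,"claw":0}
    - {"tx":1,"ty":9,"tz":85,"ax":0,"ay":0,"az":0,"claw":0}
    - {"tx":1,"ty":9,"tz":95,"ax":0,"ay":0,"az":0,"claw":0}
    - {"tx":1,"ty":9,"tz":103,"ax":0,"ay":0,"az":0,"claw":0}
    - {"tx":1,"ty":9,"tz":110,"ax":0,"ay":0,"az":0,"claw":0}
    - {"tx":1,"ty":9,"tz":117,"ax":0,"ay":0,"az":0,"claw":0}
    - {"tx":1,"ty":9,"tz":124,"ax":0,"ay":0,"az":0,"claw":0}
    - {"tx":1,"ty":9,"tz":130,"ax":0,"ay":0,"az":0,"claw":0}
    - {"tx":1,"ty":9,"tz":135,"ax":0,"ay":0,"az":0,"claw":0}
    - {"tx":1,"ty":9,"tz":138,"ax":0,"ay":0,"az":0,"claw":0}

```text
time_s: 12.13
tcp_pos: [0.4936, 0.0415, 0.0684]
ee_rot: [[1.0, 0.0, 0.0], [0.0, -1.0, 0.0], [0.0, -0.0, -1.0]]
wrist_force: [-0.4, -1.5, 1.9]
gripper_width: 0.007
gripper_force: 0.7
```

>>> servo_tool:
  deltas:
    - {"tx":0,"ty":0,"tz":2.5,"ax":0,"ay":0,"az":0,"claw":0}
    - {"tx":0,"ty":0,"tz":5,"ax":0,"ay":0,"az":0,"claw":0}
    - {"tx":0,"ty":0,"tz":7,"ax":0,"ay":0,"az":0,"claw":0}
    - {"tx":0,"ty":0,"tz":7,"ax":0,"ay":0,"az":0,"claw":0}
    - {"tx":0,"ty":0,"tz":7,"ax":0,"ay":0,"az":0,"claw":0}

```text
time_s: 12.55
tcp_pos: [0.4932, 0.0415, 0.0616]
ee_rot: [[1.0, -0.0, -0.0], [-0.0, -1.0, 0.0], [-0.0, -0.0, -1.0]]
wrist_force: [-0.6, -1.1, -0.3]
gripper_width: 0.003
gripper_force: 0.0
```

>>> servo_tool:
  deltas:
    - {"tx":0,"ty":0,"tz":1,"ax":0,"ay":0,"az":0,"claw":0}
    - {"tx":0,"ty":0,"tz":2,"ax":0,"ay":0,"az":0,"claw":0}
    - {"tx":0,"ty":0,"tz":2,"ax":0,"ay":0,"az":0,"claw":0}
    - {"tx":0,"ty":0,"tz":2,"ax":0,"ay":0,"az":0,"claw":0}

```text
time_s: 12.88
tcp_pos: [0.4935, 0.0416, 0.061]
ee_rot: [[1.0, 0.001, 0.0], [0.001, -1.0, -0.0], [0.0, 0.0, -1.0]]
wrist_force: [-3.2, 0.2, 8.8]
gripper_width: 0.005
gripper_force: 4.5
```

```bash
python3 - <<'E'
from h import *
s=sense();print(s['time_s'],s['tcp_pos'],s['wrist_force'])
a=snap('wrist','w4');b=snap('scene','s4')
cv2.imwrite('pics/c4.png',np.hstack([cv2.resize(a[60:460,100:500],(400,400)),cv2.resize(b[100:290,330:520],(400,400))]))
E
```

```text
12.8833 [0.49348555 0.04155835 0.06101492] [-3.15072328  0.20841633  8.75278973]
```

View pics/c4.png

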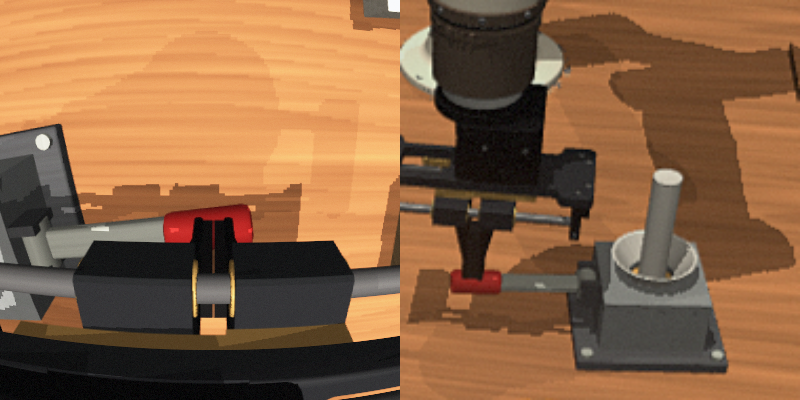

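The lever is level with the fingers at z = 0.061, as expected when closed. One more slight push, then I'll retreat.

>>> servo_tool:
  deltas:
    - {"tx":0,"ty":0,"tz":1.5,"ax":0,"ay":0,"az":0,"claw":0}
    - {"tx":0,"ty":0,"tz":1.5,"ax":0,"ay":0,"az":0,"claw":0}
    - {"tx":0,"ty":0,"tz":1.5,"ax":0,"ay":0,"az":0,"claw":0}

```text
time_s: 13.23
tcp_pos: [0.4935, 0.0415, 0.0607]
ee_rot: [[1.0, 0.001, 0.001], [0.001, -1.0, -0.0], [0.001, 0.0, -1.0]]
wrist_force: [-6.1, 0.9, 16.8]
gripper_width: 0.002
gripper_force: 8.7
```

>>> servo_tool:
  deltas:
    - {"tx":0,"ty":0,"tz":-10,"ax":0,"ay":0,"az":0,"claw":0}
    - {"tx":0,"ty":0,"tz":-30,"ax":0,"ay":0,"az":0,"claw":0}
    - {"tx":0,"ty":0,"tz":-60,"ax":0,"ay":0,"az":0,"claw":0}
    - {"tx":0,"ty":0,"tz":-90,"ax":0,"ay":0,"az":0,"claw":0}
    - {"tx":0,"ty":0,"tz":-120,"ax":0,"ay":0,"az":0,"claw":0}
    - {"tx":0,"ty":0,"tz":-150,"ax":0,"ay":0,"az":0,"claw":0}
    - {"tx":0,"ty":0,"tz":-150,"ax":0,"ay":0,"az":0,"claw":0}
    - {"tx":0,"ty":0,"tz":-150,"ax":0,"ay":0,"az":0,"claw":0}

```text
time_s: 13.9
tcp_pos: [0.4942, 0.042, 0.2101]
ee_rot: [[1.0, 0.0, 0.004], [0.0, -1.0, 0.002], [0.004, -0.002, -1.0]]
wrist_force: [-1.0, 0.4, -0.5]
gripper_width: 0.006
gripper_force: 0.0
```

```bash
python3 - <<'E'
from h import *
a=snap('wrist','w5');b=snap('scene','s5');s=sense();print(s['time_s'],s['wrist_force'],s['tcp_pos'])
cv2.imwrite('pics/c5.png',np.hstack([cv2.resize(a[60:460,100:500],(400,400)),cv2.resize(b[100:290,330:520],(400,400))]))
E
```

```text
14.0 [-1.08152447  0.27625361 -0.19172486] [0.49262585 0.04138334 0.20745466]
```

View pics/c5.png

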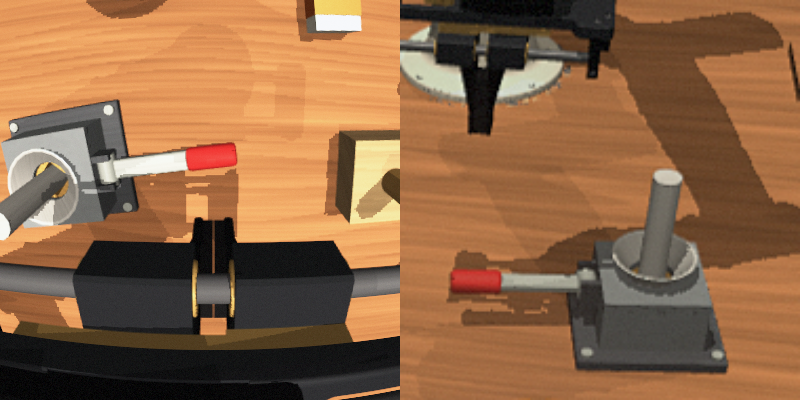

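The lever stays level, the post stands upright in the socket, and the robot is clear.

```bash
python3 -c "
from station import *
print(finish_job())"
```

```text
the job is handed in; nothing more can be done
None
```

The round aluminium post is standing upright on the depth stop with the lever pressed down level, and the job was handed in at about 14 s. The final pictures show the post and lever in place and the arm clear, but no verdict was returned.

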